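Run back the pusher block of a syringe pump

ROBOT

A 6-joint arm with a two-finger parallel gripper is mounted at the origin on the work surface. World frame = base frame: x ahead of the robot, y to its left, z up, the work surface at z = 0. Lengths are in m, angles in rad, forces in N, time in s.
With the tool pointing down it reaches from about 0.425 to 0.95 m from the base axis. Payload 3.5 kg.
Tool frame: the origin (TCP) lies between the finger pads; the fingertips stand 25 mm ahead of it and the grasp point (between the pads) lies 6 mm ahead of it (ctrl.finger_overhang is the distance from the TCP to the fingertips, in m); x points along the fingers, y is the direction in which the jaws open and shut, and the axes are right-handed (so a half turn about x gives the same grasp; the last joint's range is limited). The gripper opens to 85 mm and grips with 20 to 120 N. Pads are 22 mm wide; open, the fingers measure 114 mm over their backs; the gripper's body (76 mm by 85 mm) begins 54 mm behind the grasp point. The pads swing forward as they close: fully open they stand 13 mm farther back than shut.
Start: joints at [1.146, 0.286, 1.577, -0, 1.279, -0.15], TCP at [0.183, 0.65, 0.256] pointing down, gripper open.
Joint ranges: [-2.77, 2.77], [-0.9, 2.22], [0.21, 2.48], [-1.53, 4.67], [0.24, 2.81], [-2.84, 2.84]. Speed limits (rad/s): [2.79, 2.79, 3.14, 3.14, 3.14, 3.14].

INTERFACE

Orientations are given as a unit quaternion [x, y, z, w].
In Python, from plant import ctrl gives the robot as it stands.
- The arm moves only by the tool play_rows, never from a script. Its argument "targets" is a list of rows, each an object with "delta_pos": the shift along the world's x, y, z normalised to -1 to 1, where 1 is 1000 mm, a list of three; "delta_rot": the turn, a rotation vector about the world's x, y, z normalised to -1 to 1, where 1 is pi rad, a list of three; "claw": the finger opening in mm, from 0 to 85.4. In form: [{"delta_pos": [tx, ty, tz], "delta_rot": [wx, wy, wz], "claw": claw}, ...]. A call has 1 to 20 rows; each row is the pose to reach, as a shift and turn from the pose measured when the call began, turning the shorter way round; what a row does not reach only later rows make up. A row lasts 1/12 s, in which the tool goes at most 41.7 mm and 7.16 degrees, less where a joint would pass 70% of its speed; a pose out of reach is approached as far as the arm can. A call with a number of a shift or a turn outside -1 to 1 is refused whole. A call with a gripper value outside its range is refused whole. The fingers move at their own pace and stop on an object; "newtons" is the grip in N (left out, the last holds). Time passes only in rows, so rows that repeat a pose let the fingers close. It gives the time, the measured TCP pose, the force and the opening at its end, in the units of the state.
- ctrl.get_state(): the state, without advancing time (a new reading comes with each control period).
- ctrl.read_camera(name): name is "scene" or "top" or "wrist"; returns the picture (384x512x3 uint8, blue, green, red); there is no depth.
- ctrl.calibration(name): a dict with "fx", "fy", "cx", "cy" (pixels), "camera_from_world" (4x4, takes a point from world to camera coordinates). Camera axes: x right, y down, z forward; pixel columns grow to the right and rows downward; lengths in m; the calibration is good to about 2 mm. A picture is of the moment at which its call begins: read the wrist's pose just before it. calibration takes no time and is no camera call; for the wrist camera it gives the pose at the moment of the call.
- ctrl.sign_off(): hands the job in, once; it reports no verdict.
The state is a dict: "time": time; "qpos": joint angles; "dq": joint speeds; "joint_efforts": joint torques, N m; "eef_pos": TCP position; "tcp_rot": TCP orientation; "contact_force": force on the tool from outside, world axes, zero at the start; "wrist_torque": the same for the moment, N m; "opening": opening from 0.0 (shut) to 1.0 (fully open).
Only numpy, scipy, OpenCV 4.12 (cv2) and the standard library are available. Lean on these libraries where they do the work, as an engineer would, in place of code of your own. Each camera call takes 0.05 s, during which the arm holds its last target. There are 200 camera calls.

TASK

The syringe pump has finished its run and must be made ready for the next syringe. With a fingertip, press and hold the release button on top of the pusher block, slide the block along its rods away from the syringe cradle until it is fully back against its stop at the drive end, then let the button spring up so that the block is locked there, and take the hand away. Leave the glassware and the syringe case round the pump standing where they are, neither lifted nor pushed aside.

Things in the scene. Friction and masses are not known exactly. Their poses are not given: they have to be found in the camera images.
- pump: Bench syringe pump, fixed, 205 mm deep (its x) by 330 mm long (its y), pale housing 78 mm high, nothing on it above 158 mm. Origin: centre of its underside, on the bench; z up. Sloping blue key panel on the -x side. On the deck two guide rods with a lead screw between them run along y, 108 mm up, centred on x = +30 mm. Cradle at the -y end, drive end at the +y end, pusher block between.
- cradle (a point): Centre of the V of the empty syringe cradle, at pump (30, -117, 116) mm, in a V block with a swing clamp (y -147 to -82 mm, knob 152 mm high): the end that the block moves away from.
- stop (a point): Point midway between the faces of the two rubber stop buffers on the rods, at pump (30, 104, 108) mm. The block's +y face ends within 1 mm or so of them. Behind them is the drive end: a plain box, y 110 to 165 mm, 138 mm high.
- pusher (a joint): Place of the pusher block along the rods, m: 0 = nearest the cradle, 0.105 = against the stop; grows along pump +y. Aluminium block 90 mm (x) by 50 mm (y), 82 to 138 mm above the bench, about 0.5 kg. Button up: a half nut grips the screw thread and the block is locked. Button 5 mm or more down: it slides (drag about 2 N). Button let up: it locks again in the next thread (8 mm pitch, the last at the stop).
- release (a joint): Travel of the release button, m: 0 = up (locked), 0.008 = fully down on its rigid stop. It moves vertically and springs back by itself: about 4 N to start it, 8 N fully down.
- button_top (a point): Centre of the top of the black release button in the top of the pusher block. Flat, ribbed, 40 mm (pump x) by 30 mm (pump y); moves with block and button; 150 mm above the bench when up, 142 mm fully down; the block's top round it is at 138 mm.
- thumb_rest (a point): Middle of the top edge of the thumb rest: an upright lip on the pusher block, 50 mm (pump x) by 8 mm (pump y), 138 to 158 mm above the bench, on the drive-end (+y) side of the button. Its face to the button lies 19 mm in +y from the button's centre; the finger that holds the button down may push on it.
- bottle: Loose amber glass bottle, 56 mm across, 115 mm high, standing behind the pump. Origin: centre of its foot. Leave alone.
- beaker: Loose glass beaker, 68 mm across, 85 mm high, standing off the cradle end. Origin: centre of its foot. Leave alone.
- flask: Loose stoppered round flask on a cork ring, 80 mm across, 130 mm high, standing off the drive end. Origin: centre of the ring's underside. Leave alone.
- syringe_case: Loose shallow case with the next glass syringe lying in it, 60 mm by 190 mm, 38 mm high with the syringe, lying behind the pump. Origin: centre of its underside. Leave alone.

How it is judged:
On the way, in this order (a step that is already met when the one before it is completed fails the run):
1. the release button is pressed down while the block is still near where it was (value of joint release above 0.004 m and value of joint pusher below 0.07 m), for 0.05 s.
2. the block reaches its stop at the drive end with the button still held down (value of joint release above 0.001 m and value of joint pusher above 0.1025 m).
At the end, for the whole second after the job is handed in: The pusher block stands within 2.5 mm of its stop at the drive end (joint above 0.1025 m), at rest, its release button is up again (less than 1 mm down), and the bottle, beaker, flask and case are each within 20 mm of where they stood (value of joint pusher above 0.1025 m and value of joint release below 0.001 m and velocity of joint pusher between -0.005 and 0.005 m/s and distance of each of bottle, beaker, flask, syringe_case from where it was at the start of the episode below 0.02 m); the robot touches nothing.
It fails at once if the bottle, beaker, flask or syringe case is moved more than 20 mm, lifted or knocked over (distance of any of bottle, beaker, flask, syringe_case from where it was at the start of the episode above 0.02 m or angle between any of bottle, beaker, flask, syringe_case's own z axis and vertical above 0.3 rad).
It also fails if it takes over 35 s, if anything falls off the work surface, if the arm or the gripper's body presses on something with over 40 N, if the wrist force passes 120 N, or if a joint passes its speed limit or range.

## Working session

There is one attempt and no reset: what is moved stays moved. The work goes in short steps, Python scripts to look and compute and a tool call to move; the robot and the scene stay as the last step left them, time stands still between calls to the robot, and variables do not carry over. Pictures are saved under pics/ and viewed, about 8 in all and at most 12, crops included, and the job is handed in when it is done.

Besides the shell and the picture viewer there is one more tool, called in YAML: its name, and indented under it one key for each argument. play_rows: Moves the arm, as the interface text tells. Its arguments: {"type":"object","properties":{"targets":{"type":"array"},"newtons":{"type":"number"}},"required":["targets"]}

```bash
mkdir -p pics; python3 - <<'E'
from plant import ctrl
import cv2
for n in ("scene","top"):
    cv2.imwrite(f"pics/{n}1.png",ctrl.read_camera(n))
    c=ctrl.calibration(n);print(n,c)
print(ctrl.get_state())
E
```

```text
scene {'fx': 485.53370845504696, 'fy': 485.53370845504696, 'cx': 259.6146504961678, 'cy': 204.02711218189495, 'camera_from_world': array([[-0.56759394,  0.82317642, -0.0147547 ,  0.25504619],
       [ 0.45196294,  0.29655649, -0.84129885, -0.16287068],
       [-0.68816177, -0.48418471, -0.5403689 ,  1.83916051],
       [ 0.        ,  0.        ,  0.        ,  1.        ]])}
top {'fx': 346.4509270638838, 'fy': 346.4509270638838, 'cx': 260.59133591760116, 'cy': 186.83650468323745, 'camera_from_world': array([[-0.03734049, -0.99927964, -0.00677387,  0.08230354],
       [-0.97587186,  0.0379234 , -0.21502543,  0.58597403],
       [ 0.21512742, -0.00141873, -0.97658496,  1.01000806],
       [ 0.        ,  0.        ,  0.        ,  1.        ]])}
{'time': 0.1, 'qpos': array([ 1.14598950e+00,  2.87118935e-01,  1.57800013e+00,  2.98276290e-05,
        1.27859477e+00, -1.50029025e-01]), 'dq': array([ 0.00021235, -0.00184937, -0.00224192, -0.0002336 , -0.00037735,
        0.00130854]), 'joint_efforts': array([ 8.16203155e-04, -4.07298768e+01, -2.93698239e+01, -1.67949206e-04,
        3.49387999e-03,  1.53215296e-05]), 'eef_pos': array([0.18291486, 0.64919781, 0.25507403]), 'tcp_rot': array([ 0.09612993,  0.70066516, -0.09756258,  0.70022061]), 'contact_force': array([0.61739074, 1.13353368, 0.01850832]), 'wrist_torque': array([ 0.01995457,  0.02673406, -0.03749187]), 'opening': 1.004798390860466}
```

View pics/scene1.png

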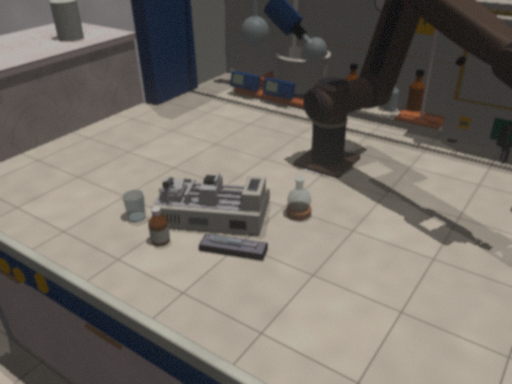

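View pics/top1.png

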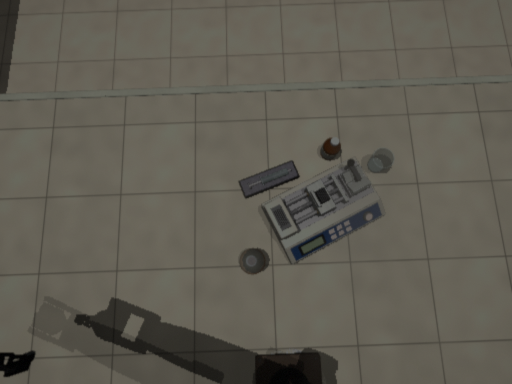

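The scene picture shows the pump left of the base, with the cradle end towards the beaker. In the top picture the pump is at about (322,210), the button near (322,195), the drive end at (283,218) and the beaker at (380,160). I'll enlarge the top view.

```bash
python3 - <<'E'
import cv2
a=cv2.imread("pics/top1.png")[140:275,230:410]
a=cv2.convertScaleAbs(cv2.resize(a,None,fx=4.4,fy=4.4,interpolation=cv2.INTER_CUBIC),alpha=1.5)
cv2.imwrite("pics/c1.png",a)
E
```

```text
(no output)
```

View pics/c1.png

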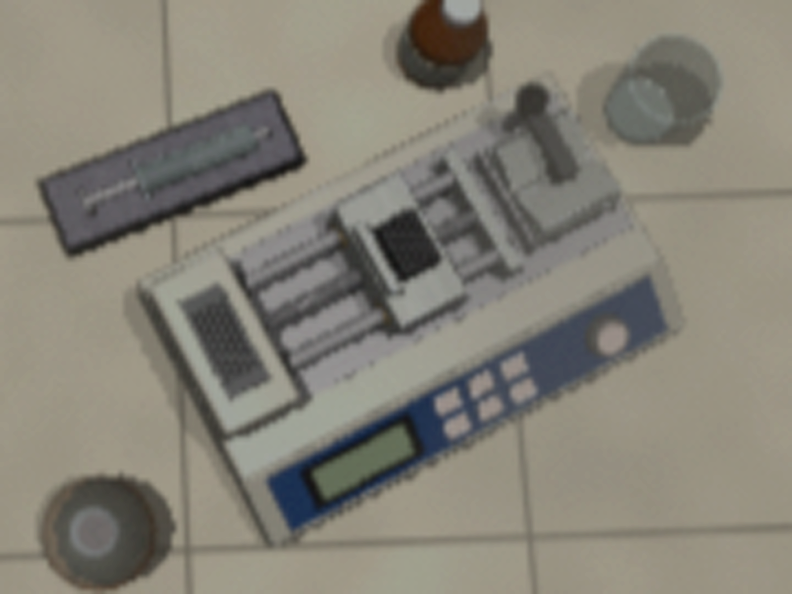

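The crop shows the button centred at about crop (408,243), and the drive box top with corners near (148,285), (225,250), (305,395) and (228,432). The thumb rest is to the left of the button. I'll cast these points onto their planes.

```bash
cat > h.py <<'E'
import numpy as np, cv2
from plant import ctrl
def ray(cal,uv,z):
    M=cal["camera_from_world"]; R=M[:3,:3]; o=-R.T@M[:3,3]
    d=R.T@np.array([(uv[0]-cal["cx"])/cal["fx"],(uv[1]-cal["cy"])/cal["fy"],1])
    return o+d*(z-o[2])/d[2]
def proj(cal,P):
    p=cal["camera_from_world"]@np.append(P,1); return np.array([cal["fx"]*p[0]/p[2]+cal["cx"],cal["fy"]*p[1]/p[2]+cal["cy"]])
E
python3 - <<'E'
from h import *
c=ctrl.calibration("top")
f=lambda u,v,z: ray(c,((u+.5)/4.4+230-.5,(v+.5)/4.4+140-.5),z)
b=f(408,243,.15)
C=[f(*p,.138) for p in [(148,285),(225,250),(305,395),(228,432)]]
print("button",b,"box",C,np.mean(C,0))
ang=lambda v: np.degrees(np.arctan2(v[1],v[0]))
print("x dir",ang(C[1]-C[2]),ang(C[0]-C[3]),"y dir",ang(C[0]-C[1])-90,ang(C[3]-C[2])-90)
d=np.mean(C,0)-b; print("button->box",ang(d)-90,np.linalg.norm(d[:2]))
q=[f(270,543,0),f(683,325,0)]; print("front foot edge",ang(q[0]-q[1])-90,np.linalg.norm(q[0]-q[1]))
print(ctrl.finger_overhang)
from scipy.spatial.transform import Rotation as R
print(R.from_quat(ctrl.get_state()["tcp_rot"]).as_matrix())
E
```

```text
button [ 0.53979953 -0.11358636  0.15      ] box [array([0.52092263, 0.05438044, 0.138     ]), array([0.54203852, 0.00341972, 0.138     ]), array([ 0.44615278, -0.0428097 ,  0.138     ]), array([0.42465292, 0.00737325, 0.138     ])] [0.48344171 0.00559093 0.138     ]
x dir 25.74012515455422 26.025627431499085 y dir 22.50697594119633 23.191715868049656
button->box 25.309025522714094 0.1318310618750284
front foot edge 24.920036640651745 0.3432152787261349
0.025
[[-9.00254480e-04  2.71340439e-01  9.62483016e-01]
 [-1.92086645e-03  9.62481161e-01 -2.71341713e-01]
 [-9.99997750e-01 -2.09307793e-03 -3.45269231e-04]]
```

play_rows:
  targets:
    - {"delta_pos":[0.05,-0.03,0.05],"delta_rot":[0,0,0],"claw":0}
    - {"delta_pos":[0.27,-0.3,0.05],"delta_rot":[0,0,-0.137],"claw":0}
    - {"delta_pos":[0.27,-0.3,0.05],"delta_rot":[0,0,-0.137],"claw":0}
    - {"delta_pos":[0.27,-0.3,0.05],"delta_rot":[0,0,-0.137],"claw":0}
    - {"delta_pos":[0.27,-0.3,0.05],"delta_rot":[0,0,-0.137],"claw":0}
    - {"delta_pos":[0.27,-0.3,0.05],"delta_rot":[0,0,-0.137],"claw":0}
    - {"delta_pos":[0.27,-0.3,0.05],"delta_rot":[0,0,-0.137],"claw":0}
    - {"delta_pos":[0.27,-0.3,0.05],"delta_rot":[0,0,-0.137],"claw":0}
    - {"delta_pos":[0.357,-0.763,0.05],"delta_rot":[0,0,-0.274],"claw":0}
    - {"delta_pos":[0.357,-0.763,0.05],"delta_rot":[0,0,-0.274],"claw":0}
    - {"delta_pos":[0.357,-0.763,0.05],"delta_rot":[0,0,-0.274],"claw":0}
    - {"delta_pos":[0.357,-0.763,0.05],"delta_rot":[0,0,-0.274],"claw":0}
    - {"delta_pos":[0.357,-0.763,0.05],"delta_rot":[0,0,-0.274],"claw":0}
    - {"delta_pos":[0.357,-0.763,0.05],"delta_rot":[0,0,-0.274],"claw":0}
    - {"delta_pos":[0.357,-0.763,0.05],"delta_rot":[0,0,-0.274],"claw":0}
    - {"delta_pos":[0.357,-0.763,0.05],"delta_rot":[0,0,-0.274],"claw":0}
    - {"delta_pos":[0.357,-0.763,0.05],"delta_rot":[0,0,-0.274],"claw":0}
    - {"delta_pos":[0.357,-0.763,0.05],"delta_rot":[0,0,-0.274],"claw":0}
    - {"delta_pos":[0.357,-0.763,0.05],"delta_rot":[0,0,-0.274],"claw":0}
    - {"delta_pos":[0.357,-0.763,0.05],"delta_rot":[0,0,-0.274],"claw":0}

```text
time: 1.77
eef_pos: [0.5284, -0.0735, 0.3043]
tcp_rot: [0.38, 0.597, -0.381, 0.595]
contact_force: [0.9, -0.2, 0.4]
opening: -0.003
```

play_rows:
  targets:
    - {"delta_pos":[0.012,-0.04,0],"delta_rot":[0,0,-0.027],"claw":0}
    - {"delta_pos":[0.012,-0.04,0],"delta_rot":[0,0,-0.027],"claw":0}
    - {"delta_pos":[0.012,-0.04,0],"delta_rot":[0,0,-0.027],"claw":0}
    - {"delta_pos":[0.012,-0.04,0],"delta_rot":[0,0,-0.027],"claw":0}

```text
time: 2.1
eef_pos: [0.54, -0.1132, 0.3036]
tcp_rot: [0.405, 0.581, -0.406, 0.578]
contact_force: [0.2, 0.0, -0.4]
opening: -0.002
```

```bash
python3 - <<'E'
from h import *
from scipy.spatial.transform import Rotation as R
s=ctrl.get_state();c=ctrl.calibration("wrist");np.save("cw.npy",c,allow_pickle=True)
a=ctrl.read_camera("wrist");cv2.imwrite("pics/w1raw.png",a)
cv2.imwrite("pics/w1.png",cv2.resize(a,(800,600),interpolation=cv2.INTER_CUBIC))
Y=R.from_quat(s["tcp_rot"]).as_matrix();print(s["eef_pos"],np.degrees(np.arctan2(Y[1,1],Y[0,1])),Y[:,0],s["qpos"])
print(proj(c,np.array([.5398,-.1136,.15])))
E
```

```text
[ 0.53999383 -0.11324665  0.30355457] 20.044394732919738 [-0.00394519  0.00105523 -0.99999166] [-3.90415789e-01 -1.81293606e-02  1.82762001e+00 -5.40417434e-04
  1.33615196e+00 -7.40125845e-01]
[256.04250864 181.9108397 ]
```

View pics/w1.png

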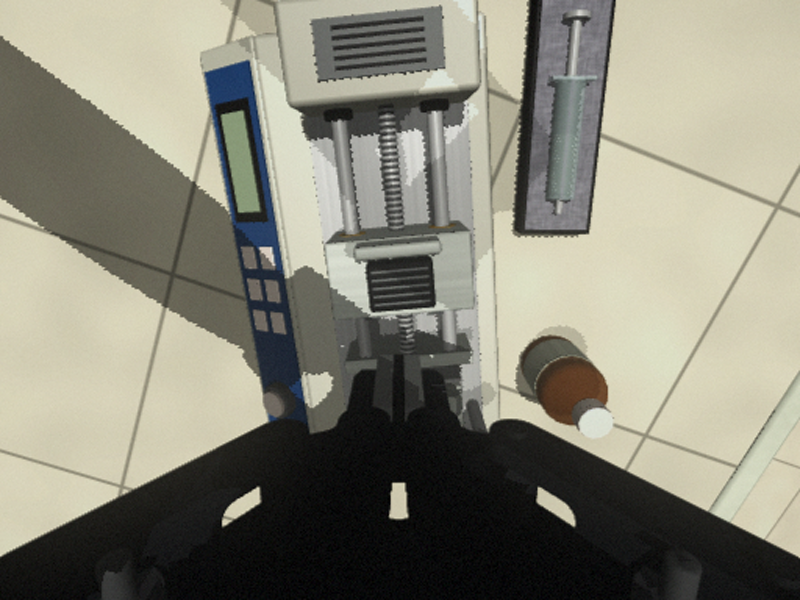

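The wrist view shows the button with corners near view (366,262), (434,257), (436,305) and (371,311). The thumb rest is above it, the stop buffers are at (338,116) and (434,105), and the bottle and case are well clear on the right.

```bash
python3 - <<'E'
from h import *
c=np.load("cw.npy",allow_pickle=True).item()
f=lambda u,v,z: ray(c,((u+.5)*.64-.5,(v+.5)*.64-.5),z)
C=[f(*p,.15) for p in [(366,262),(434,257),(436,305),(371,311)]]
b=np.mean(C,0);print("button",b,[np.linalg.norm(C[i]-C[i-1]) for i in range(4)])
ang=lambda v: np.degrees(np.arctan2(v[1],v[0]))
print("xdir",ang(C[1]-C[0]),ang(C[2]-C[3]))
E1=[f(*p,.138) for p in [(290,104),(478,93)]];print("box edge",ang(E1[1]-E1[0]),np.linalg.norm(E1[1]-E1[0]))
E2=[f(*p,.138) for p in [(327,243),(471,232)]];print("block back edge",ang(E2[1]-E2[0]),np.linalg.norm(E2[1]-E2[0]))
E3=[f(*p,.158) for p in [(355,247),(440,239)]];print("lip",ang(E3[1]-E3[0]),np.linalg.norm(E3[1]-E3[0]))
t=np.radians(25);Y=np.array([-np.sin(t),np.cos(t),0]);X=np.array([np.cos(t),np.sin(t),0])
m=lambda e:np.mean(e,0)
for n,e in(("box",E1),("blk",E2),("lip",E3)):print(n,(m(e)-b)@Y,(m(e)-b)@X)
E
```

```text
button [ 0.5404754  -0.11308392  0.15      ] [np.float64(0.030262854050967656), np.float64(0.03997461090766693), np.float64(0.029395061980498672), np.float64(0.039396743014767165)]
xdir 24.36891572229864 25.634251362836096
box edge 23.138094841858166 0.10536223965657648
block back edge 24.468345957586756 0.0872844985135834
lip 25.49933410921985 0.048118083237768776
box 0.10450518852038804 -0.0012556729219948062
blk 0.026046047787795006 0.00043685391430005674
lip 0.026039783021970325 -0.0002734809940821304
```

play_rows:
  targets:
    - {"delta_pos":[-0.001,0.004,-0.03],"delta_rot":[0,0,0.0275],"claw":0}
    - {"delta_pos":[-0.001,0.004,-0.06],"delta_rot":[0,0,0.0275],"claw":0}
    - {"delta_pos":[-0.001,0.004,-0.09],"delta_rot":[0,0,0.0275],"claw":0}
    - {"delta_pos":[-0.001,0.004,-0.11],"delta_rot":[0,0,0.0275],"claw":0}
    - {"delta_pos":[-0.001,0.004,-0.122],"delta_rot":[0,0,0.0275],"claw":0}
    - {"delta_pos":[-0.001,0.004,-0.122],"delta_rot":[0,0,0.0275],"claw":0}
    - {"delta_pos":[-0.001,0.004,-0.122],"delta_rot":[0,0,0.0275],"claw":0}

```text
time: 2.73
eef_pos: [0.5391, -0.1075, 0.1823]
tcp_rot: [0.379, 0.598, -0.38, 0.596]
contact_force: [-0.3, 0.3, 0.7]
opening: -0.002
```

```bash
python3 - <<'E'
from h import *
s=ctrl.get_state();print(s["eef_pos"],s["contact_force"],s["tcp_rot"])
a=ctrl.read_camera("wrist")
cv2.imwrite("pics/w2.png",cv2.resize(a,(800,600),interpolation=cv2.INTER_CUBIC))
E
```

```text
[ 0.53912691 -0.10751716  0.18230364] [-0.27261542  0.31041531  0.74173541] [ 0.37869723  0.59806261 -0.37955139  0.59569309]
```

View pics/w2.png

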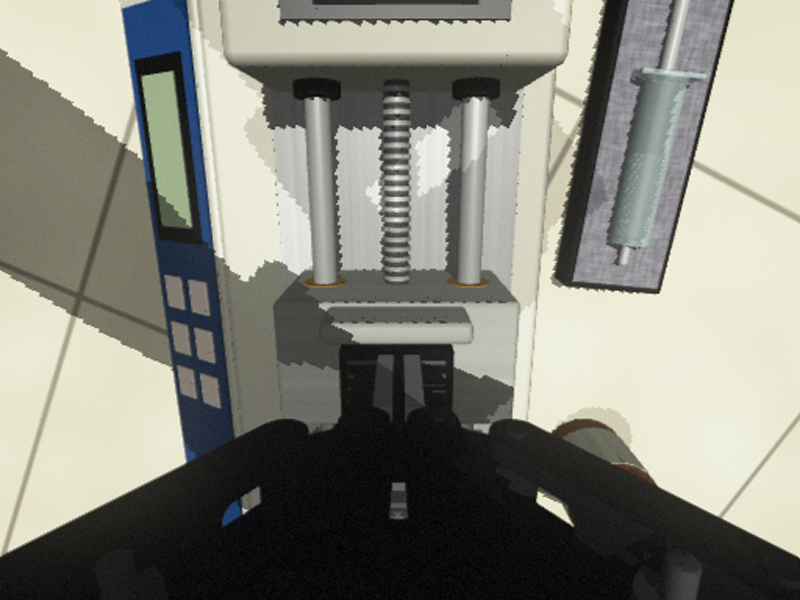

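The view is squared up with the pump: the fingertips sit over the button at (398,390), the lip is just ahead at y≈330, and nothing else is near. Next is the press.

play_rows:
  targets:
    - {"delta_pos":[0.001,-0.002,-0.005],"delta_rot":[0,0,0],"claw":0}
    - {"delta_pos":[0.001,-0.002,-0.009],"delta_rot":[0,0,0],"claw":0}
    - {"delta_pos":[0.001,-0.002,-0.012],"delta_rot":[0,0,0],"claw":0}
    - {"delta_pos":[0.001,-0.002,-0.014],"delta_rot":[0,0,0],"claw":0}
    - {"delta_pos":[0.001,-0.002,-0.014],"delta_rot":[0,0,0],"claw":0}
    - {"delta_pos":[0.001,-0.002,-0.014],"delta_rot":[0,0,0],"claw":0}

```text
time: 3.28
eef_pos: [0.5417, -0.1102, 0.1707]
tcp_rot: [0.379, 0.596, -0.379, 0.597]
contact_force: [0.2, 0.4, 5.4]
opening: -0.0
```

play_rows:
  targets:
    - {"delta_pos":[-0.001,0.001,-0.003],"delta_rot":[0,0,0],"claw":0}
    - {"delta_pos":[-0.001,0.001,-0.005],"delta_rot":[0,0,0],"claw":0}
    - {"delta_pos":[-0.001,0.001,-0.005],"delta_rot":[0,0,0],"claw":0}
    - {"delta_pos":[-0.001,0.001,-0.005],"delta_rot":[0,0,0],"claw":0}

```text
time: 3.62
eef_pos: [0.5416, -0.1101, 0.1677]
tcp_rot: [0.379, 0.595, -0.379, 0.598]
contact_force: [-1.6, -0.0, 6.7]
opening: 0.001
```

play_rows:
  targets:
    - {"delta_pos":[0,0,-0.003],"delta_rot":[0,0,0],"claw":0}
    - {"delta_pos":[0,0,-0.005],"delta_rot":[0,0,0],"claw":0}
    - {"delta_pos":[0,0,-0.005],"delta_rot":[0,0,0],"claw":0}
    - {"delta_pos":[0,0,-0.005],"delta_rot":[0,0,0],"claw":0}

```text
time: 3.95
eef_pos: [0.5426, -0.1119, 0.1669]
tcp_rot: [0.378, 0.594, -0.38, 0.6]
contact_force: [-5.3, -1.2, 14.8]
opening: -0.001
```

play_rows:
  targets:
    - {"delta_pos":[-0.0025,0.0054,-0.004],"delta_rot":[0,0,0],"claw":0}
    - {"delta_pos":[-0.0051,0.0109,-0.004],"delta_rot":[0,0,0],"claw":0}
    - {"delta_pos":[-0.0076,0.0163,-0.004],"delta_rot":[0,0,0],"claw":0}
    - {"delta_pos":[-0.0102,0.0217,-0.004],"delta_rot":[0,0,0],"claw":0}
    - {"delta_pos":[-0.0127,0.0272,-0.004],"delta_rot":[0,0,0],"claw":0}
    - {"delta_pos":[-0.0152,0.0326,-0.004],"delta_rot":[0,0,0],"claw":0}
    - {"delta_pos":[-0.0178,0.0381,-0.004],"delta_rot":[0,0,0],"claw":0}
    - {"delta_pos":[-0.0203,0.0435,-0.004],"delta_rot":[0,0,0],"claw":0}
    - {"delta_pos":[-0.0228,0.0489,-0.004],"delta_rot":[0,0,0],"claw":0}
    - {"delta_pos":[-0.0254,0.0544,-0.004],"delta_rot":[0,0,0],"claw":0}

```text
time: 4.78
eef_pos: [0.5182, -0.0597, 0.1669]
tcp_rot: [0.376, 0.593, -0.381, 0.602]
contact_force: [-6.0, -4.7, 15.0]
opening: 0.004
```

```bash
python3 - <<'E'
from h import *
s=ctrl.get_state();print(s["eef_pos"],s["contact_force"],s["tcp_rot"])
a=ctrl.read_camera("wrist")
cv2.imwrite("pics/w3.png",cv2.resize(a,(800,600),interpolation=cv2.INTER_CUBIC))
E
```

```text
[ 0.51822412 -0.05967208  0.16692023] [-5.96334387 -4.68040589 15.03933379] [ 0.37637557  0.59262267 -0.38117117  0.60153831]
```

View pics/w3.png

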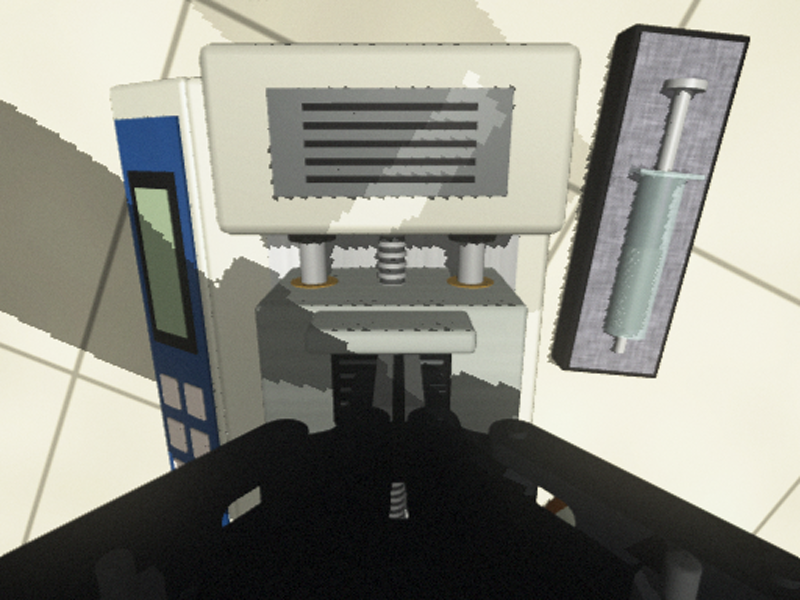

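The block has followed the finger with the button down, and about 15 mm of rod is left before the buffers at (315,240) and (472,240).

play_rows:
  targets:
    - {"delta_pos":[-0.0025,0.0054,-0.004],"delta_rot":[0,0,0],"claw":0}
    - {"delta_pos":[-0.0042,0.0091,-0.004],"delta_rot":[0,0,0],"claw":0}
    - {"delta_pos":[-0.0063,0.0136,-0.004],"delta_rot":[0,0,0],"claw":0}
    - {"delta_pos":[-0.0085,0.0181,-0.004],"delta_rot":[0,0,0],"claw":0}
    - {"delta_pos":[-0.0102,0.0217,-0.004],"delta_rot":[0,0,0],"claw":0}
    - {"delta_pos":[-0.0102,0.0217,-0.004],"delta_rot":[0,0,0],"claw":0}
    - {"delta_pos":[-0.0102,0.0217,-0.004],"delta_rot":[0,0,0],"claw":0}

```text
time: 5.42
eef_pos: [0.5108, -0.0406, 0.167]
tcp_rot: [0.375, 0.589, -0.381, 0.606]
contact_force: [1.1, -10.3, 8.6]
opening: -0.001
```

```bash
python3 - <<'E'
from h import *
s=ctrl.get_state();print(s["eef_pos"],s["contact_force"],s["tcp_rot"])
a=ctrl.read_camera("wrist")
cv2.imwrite("pics/w4.png",cv2.resize(a,(800,600),interpolation=cv2.INTER_CUBIC))
E
```

```text
[ 0.51084801 -0.04058788  0.16701144] [  1.11645556 -10.33509836   8.6184307 ] [ 0.37504244  0.58876977 -0.38141383  0.60598417]
```

View pics/w4.png

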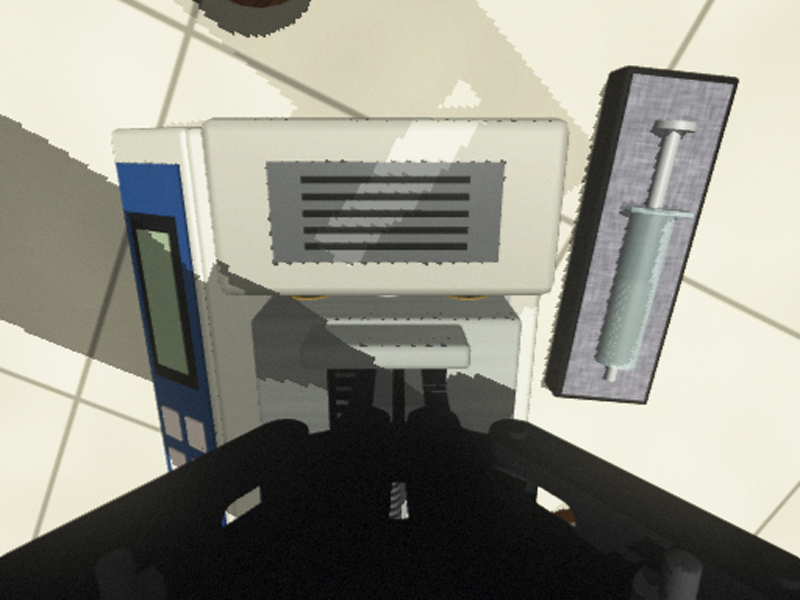

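The block's rear face is now tucked up against the drive end (bushings visible at y≈296), with about 10 N pushing back. I'll push a bit more to confirm it is on the stop.

play_rows:
  targets:
    - {"delta_pos":[-0.0034,0.0072,-0.004],"delta_rot":[0,0,0],"claw":0}
    - {"delta_pos":[-0.0051,0.0109,-0.005],"delta_rot":[0,0,0],"claw":0}
    - {"delta_pos":[-0.0051,0.0109,-0.005],"delta_rot":[0,0,0],"claw":0}
    - {"delta_pos":[-0.0051,0.0109,-0.005],"delta_rot":[0,0,0],"claw":0}

```text
time: 5.8
eef_pos: [0.5107, -0.0398, 0.1673]
tcp_rot: [0.369, 0.581, -0.385, 0.616]
contact_force: [3.6, -29.4, 6.3]
opening: 0.003
```

play_rows:
  targets:
    - {"delta_pos":[-0.001,0.002,0.003],"delta_rot":[0,0,0],"claw":0}
    - {"delta_pos":[-0.001,0.002,0.007],"delta_rot":[0,0,0],"claw":0}
    - {"delta_pos":[-0.001,0.002,0.011],"delta_rot":[0,0,0],"claw":0}
    - {"delta_pos":[0,0,0.02],"delta_rot":[0,0,0],"claw":0}
    - {"delta_pos":[0,-0.001,0.05],"delta_rot":[0,0,0],"claw":0}
    - {"delta_pos":[0,0,0.09],"delta_rot":[0,0,0],"claw":0}
    - {"delta_pos":[0.005,-0.03,0.12],"delta_rot":[0,0,0],"claw":0}
    - {"delta_pos":[0.01,-0.05,0.14],"delta_rot":[0,0,0],"claw":0}
    - {"delta_pos":[0.01,-0.05,0.14],"delta_rot":[0,0,0],"claw":0}
    - {"delta_pos":[0.01,-0.05,0.14],"delta_rot":[0,0,0],"claw":0}

```text
time: 6.63
eef_pos: [0.5208, -0.0896, 0.308]
tcp_rot: [0.369, 0.58, -0.385, 0.615]
contact_force: [0.1, 0.4, -0.9]
opening: -0.002
```

```bash
python3 - <<'E'
from h import *
s=ctrl.get_state();print(s["time"],s["eef_pos"],s["contact_force"],s["tcp_rot"])
c=ctrl.calibration("wrist");np.save("cw2.npy",c,allow_pickle=True)
a=ctrl.read_camera("wrist")
cv2.imwrite("pics/w5.png",cv2.resize(a,(800,600),interpolation=cv2.INTER_CUBIC))
E
```

```text
6.6333 [ 0.5208175  -0.08961562  0.30798891] [ 0.12933927  0.40794666 -0.93192299] [ 0.36940835  0.58037576 -0.38469176  0.61539718]
```

View pics/w5.png

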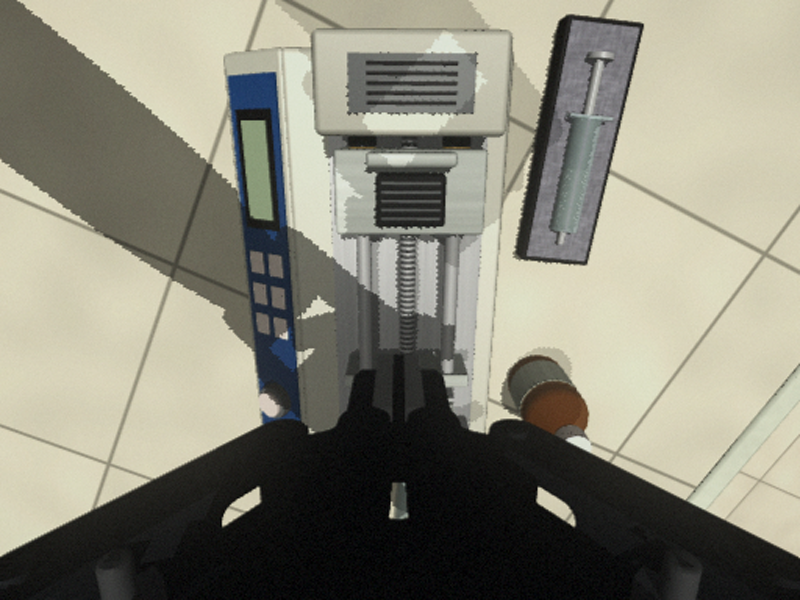

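The block stands against the black buffers at (362,142) and (457,142), and the button looks up. I'll measure the gap between the block's +y edge (y≈151) and the drive box edge (y≈135), which should be about 6–7 mm. I'll also check the button's apparent size and whether the other objects have moved.

```bash
python3 - <<'E'
from h import *
c=np.load("cw2.npy",allow_pickle=True).item()
f=lambda u,v,z: ray(c,((u+.5)*.64-.5,(v+.5)*.64-.5),z)
t=np.radians(25);Y=np.array([-np.sin(t),np.cos(t),0])
print("gap",(f(410,135,.138)-f(410,151,.138))@Y)
B=[f(*p,.15) for p in [(377,173),(444,173),(445,226),(376,226)]];b=np.mean(B,0)
print("button",b,"moved",(b-np.array([.5405,-.1131,.15]))@Y,"width",np.linalg.norm(B[0]-B[1]),np.linalg.norm(B[2]-B[1]))
a=ctrl.read_camera("top");o=cv2.imread("pics/top1.png")
for n,(u,v) in dict(bottle=(331,148),beaker=(380,160),flask=(254,261),case=(269,179)).items():
    T=o[v-14:v+14,u-14:u+14];r=cv2.matchTemplate(a[v-24:v+24,u-24:u+24],T,cv2.TM_CCOEFF_NORMED);_,m,_,l=cv2.minMaxLoc(r);print(n,m,np.array(l)-10)
E
```

```text
gap 0.008721712375908953
button [ 0.50992591 -0.05007555  0.15      ] moved 0.07004071807057591 width 0.03754043377556418 0.029914033654503288
bottle 0.659868597984314 [-9 -2]
beaker 0.6986774802207947 [0 0]
flask 0.9371243715286255 [0 0]
case 0.968878984451294 [0 0]
```

The gap and travel fit the last thread, but I picked those edges by eye and the button width came out slightly small. I'll check its height on an enlarged crop.

```bash
python3 - <<'E'
import cv2,numpy as np
a=ctrl=None
w=cv2.imread("pics/w5.png");w1=cv2.imread("pics/w1.png")
A=cv2.resize(w[115:245,320:500],None,fx=4,fy=4,interpolation=cv2.INTER_CUBIC)
cv2.imwrite("pics/c5.png",cv2.convertScaleAbs(A,alpha=1.4,beta=20))
E
```

```text
(no output)
```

View pics/c5.png

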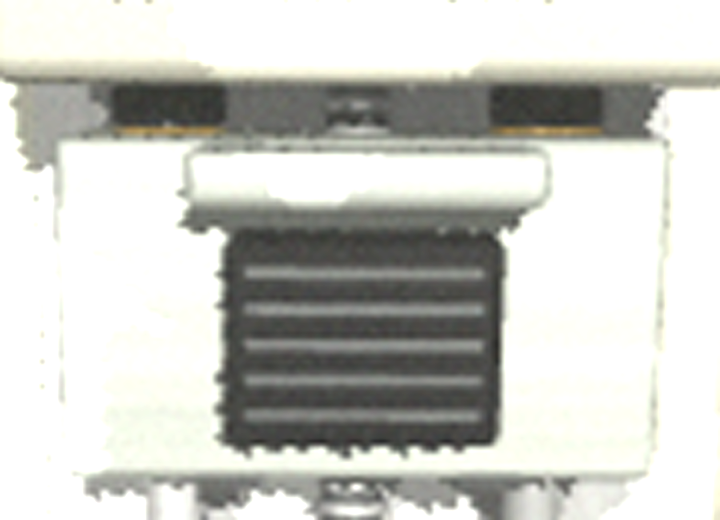

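The crop shows the block's rear face touching both black buffers (orange bushings against them), with the ribbed button clear of the lip. To settle the button height, I'll move further away and triangulate it.

play_rows:
  targets:
    - {"delta_pos":[0.015,-0.03,0],"delta_rot":[0,0,0],"claw":0}
    - {"delta_pos":[0.03,-0.06,0],"delta_rot":[0,0,0],"claw":0}
    - {"delta_pos":[0.03,-0.06,0],"delta_rot":[0,0,0],"claw":0}
    - {"delta_pos":[0.03,-0.06,0],"delta_rot":[0,0,0],"claw":0}
    - {"delta_pos":[0.03,-0.06,0],"delta_rot":[0,0,0],"claw":0}

```text
time: 7.15
eef_pos: [0.5487, -0.1471, 0.3028]
tcp_rot: [0.368, 0.584, -0.384, 0.613]
contact_force: [0.3, 0.4, 0.9]
opening: 0.001
```

```bash
python3 - <<'E'
from h import *
c=ctrl.calibration("wrist");np.save("cw3.npy",c,allow_pickle=True)
a=ctrl.read_camera("wrist");cv2.imwrite("pics/w6raw.png",a)
w=cv2.resize(a,(800,600),interpolation=cv2.INTER_CUBIC);cv2.imwrite("pics/w6.png",w)
c2=np.load("cw2.npy",allow_pickle=True).item()
p=np.array([.510,-.050,.15]);k=proj(c,p)/.64;print(k,proj(c2,p)/.64)
x,y=(k-[90,65]).astype(int);x=max(x,0);y=max(y,0);print(x,y)
cv2.imwrite("pics/c6.png",cv2.convertScaleAbs(cv2.resize(w[y:y+130,x:x+180],None,fx=4,fy=4,interpolation=cv2.INTER_CUBIC),alpha=1.4,beta=20))
E
```

```text
[413.24183611  78.15701963] [410.41282654 199.6336305 ]
323 13
```

View pics/c6.png

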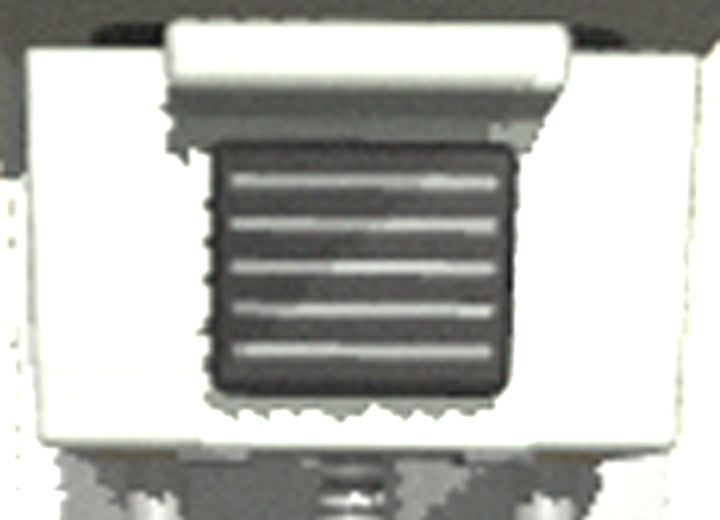

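The button (c6 middle rib at (363,267)) stands in front of the lip, and the block's top edges are at rows 50 and 443. I'll triangulate these against the earlier crop.

```bash
python3 - <<'E'
from h import *
c2,c3=[np.load(f"cw{i}.npy",allow_pickle=True).item() for i in (2,3)]
P=lambda c:np.diag([1,1,1])@np.array([[c["fx"],0,c["cx"]],[0,c["fy"],c["cy"]],[0,0,1]])@c["camera_from_world"][:3]
raw=lambda x,y,ox,oy:np.array([((x+.5)/4+ox)*.64-.5,((y+.5)/4+oy)*.64-.5])
T={}
for n,a,b in [("rib1",(363,272),(364,181)),("rib3",(363,345),(363,267)),("rib5",(363,415),(362,351)),("blkFL",(85,473),(42,443)),("blkFR",(648,473),(673,443)),("blkBL",(62,142),(28,50)),("blkBR",(665,142),(698,50))]:
    X=cv2.triangulatePoints(P(c2),P(c3),raw(*a,320,115),raw(*b,323,13));X=(X[:3]/X[3]).ravel();T[n]=X;print(n,X.round(4))
t=np.radians(25);Y=np.array([-np.sin(t),np.cos(t),0])
E
```

```text
rib1 [ 0.5057 -0.0414  0.1499]
rib3 [ 0.5101 -0.0505  0.1504]
rib5 [ 0.5145 -0.0595  0.1501]
blkFL [ 0.4804 -0.088   0.1376]
blkFR [ 0.5587 -0.0505  0.1381]
blkBL [ 0.4591 -0.0447  0.1379]
blkBR [ 0.5377 -0.0071  0.1388]
```

The ribs triangulate to 150 mm and the block top to 138 mm, so the button is fully up, and the block is on its buffers. The hand is well clear, so I'm handing in.

```bash
python3 -c "
from plant import ctrl
s=ctrl.get_state();print(s['time'],s['dq'].round(3),s['contact_force']);print(ctrl.sign_off())"
```

```text
7.2 [ 0.005 -0.012 -0.006 -0.004 -0.003 -0.004] [-0.11172567  0.07114017 -0.24902226]
the job is handed in; nothing more can be done
None
```

The pusher block is back against its stop at the drive end with the button up, and the job is handed in at 7.2 s of the 35 s. I pressed the button down to its rigid stop with the closed fingertips and slid the block back. I then pushed until it stopped dead at about 28 N, lifted off, and moved the hand clear.

- **Button:** two wrist views put its top at 150 mm above the bench, which is fully up, and the block's top at 138 mm.
- **Block position:** the picture shows the block touching both rubber buffers. It measured as having moved about 70 mm, against 72 mm expected. The gap to the drive box measured 8.7 mm, against 6–7 mm expected. I put both differences down to rounded edges and picking points by eye, since locking one thread short would show about 14 mm.
- **Beaker, flask and case:** the top camera showed no shift. The beaker's match was weaker (0.70) than those of the flask (0.94) and case (0.97).
- **Bottle:** the top-camera match was poor (0.66) with a spurious offset, probably because the arm or its shadow covered it, so that check is inconclusive. The wrist picture after the move showed it upright beside the pump, and the hand never went near it.

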